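# Switch on the heated bath at its control unit

### The job

Start the heated bath from its control unit: with light fingertip presses on the near end of each rocker, switch on the wide main switch at the left end of the row (seen from the robot), then the circulation pump (middle of the five), and only then the heater (second from the left). Each rocker must snap over and stay on. Leave the two rockers at the right end off, and do not lift, shift or knock over the glassware beside the unit.

Things in the scene. Friction and masses are not known exactly. Their poses are not given: they have to be found in the camera images.
- console: the bath's control unit, fixed to the bench: a white box 200 mm (x) by 320 mm (y), its grey level switch deck 64 mm above the table; 27 mm behind the origin a display hood, up to 91 mm high, begins. Origin: centre of the underside; x points to the back, away from the robot, y to the left, z up. Five black rockers stand in a row across the deck, pivots along y at x = -45 mm
- main (a joint): main rocker, black, 50 mm long (front to back) and 36 mm wide, the widest, at the left end of the row in a frame 2 mm high, pivot at y = +115 mm on the console. Swing in rad: 0 = off (robot-side end up), 0.28 = on (that end down); snaps over past 0.14 and stays. About 4.5 N down on that end tips it; pressed past 8 N its rubber seat yields up to 3 mm, 5 N/mm. First to go on
- main_end (a point): the spot to press on the main rocker: on the top face of its near end (console -x side), mid-width, 20 mm from the pivot; moves with the rocker: 76 mm above the table when off, about 5.4 mm lower when on
- pump (a joint): circulation pump rocker, black, 42 mm long (front to back) and 22 mm wide, third from the left (middle) in a frame 2 mm high, pivot at y = -7 mm on the console. Swing in rad: 0 = off (robot-side end up), 0.28 = on (that end down); snaps over past 0.14 and stays. About 3.5 N down on that end tips it; pressed past 8 N its rubber seat yields up to 3 mm, 5 N/mm. Goes on second
- pump_end (a point): the spot to press on the pump rocker: on the top face of its near end (console -x side), mid-width, 17 mm from the pivot; moves with the rocker: 75 mm above the table when off, about 4.6 mm lower when on
- heater (a joint): heater rocker, black, 42 mm long (front to back) and 22 mm wide, second from the left in a frame 2 mm high, pivot at y = +48 mm on the console. Swing in rad: 0 = off (robot-side end up), 0.28 = on (that end down); snaps over past 0.14 and stays. About 3.5 N down on that end tips it; pressed past 8 N its rubber seat yields up to 3 mm, 5 N/mm. Goes on last
- heater_end (a point): the spot to press on the heater rocker: on the top face of its near end (console -x side), mid-width, 17 mm from the pivot; moves with the rocker: 75 mm above the table when off, about 4.6 mm lower when on
- stirrer (a joint): stirrer rocker, black, 42 mm long (front to back) and 22 mm wide, fourth from the left in a frame 2 mm high, pivot at y = -62 mm on the console. Swing in rad: 0 = off (robot-side end up), 0.28 = on (that end down); snaps over past 0.14 and stays. About 3.5 N down on that end tips it; pressed past 8 N its rubber seat yields up to 3 mm, 5 N/mm. Off; stays off
- drain (a joint): drain valve rocker, black, 42 mm long (front to back) and 22 mm wide, fifth, at the right end in a frame 2 mm high, pivot at y = -117 mm on the console. Swing in rad: 0 = off (robot-side end up), 0.28 = on (that end down); snaps over past 0.14 and stays. About 3.5 N down on that end tips it; pressed past 8 N its rubber seat yields up to 3 mm, 5 N/mm. Off; stays off
- bottle_big: loose clear glass bottle with a green screw cap, 70 mm across, 140 mm high, standing beside the unit; origin: centre of its underside. Leave it alone
- bottle_small: loose clear glass bottle with a green screw cap, 56 mm across, 105 mm high, standing beside the unit; origin: centre of its underside. Leave it alone
- beaker: loose empty glass beaker, 68 mm across, 90 mm high, standing behind the unit; origin: centre of its underside. Leave it alone

How it is judged:
On the way, in this order (a step that is already met when the one before it is completed fails the run):
1. the main rocker is on (value of joint main above 0.22 rad), for 0.1 s.
2. then the circulation pump rocker is on (value of joint each of main, pump above 0.22 rad), for 0.1 s.
3. then the heater rocker is on (all of step 2 and value of joint heater above 0.22 rad), for 0.1 s.
At the end, for the whole second after the job is handed in: The main, pump and heater rockers are all on (joint above 0.22 of 0.28 rad), the stirrer and drain rockers off (below 0.06 rad), and the two bottles and the beaker stand upright (within 0.1 rad) within 15 mm of where they were (all of step 3 and value of joint each of stirrer, drain below 0.06 rad and distance of each of bottle_big, bottle_small, beaker from where it was at the start of the episode below 0.015 m and angle between each of bottle_big, bottle_small, beaker's own z axis and vertical below 0.1 rad); the robot touches nothing.
It fails at once if the pump or the heater is switched on while the main is off (value of joint any of pump, heater above 0.14 rad and value of joint main below 0.14 rad).
It fails at once if the heater is on while the pump is off (value of joint heater above 0.14 rad and value of joint pump below 0.14 rad).
It fails at once if the stirrer or drain rocker is tipped over (value of joint any of stirrer, drain above 0.14 rad).
It fails at once if the control unit or a rocker is pressed harder than a light press (over 30 N) (contact force between any of the fingers, the arm and console above 30 N).
It fails at once if a bottle or the beaker is lifted, shifted by more than 15 mm or tipped (distance of any of bottle_big, bottle_small, beaker from where it was at the start of the episode above 0.015 m or angle between any of bottle_big, bottle_small, beaker's own z axis and vertical above 0.2 rad).
It also fails if it takes over 45 s, if anything falls off the work surface, if the arm or the gripper's body presses on something with over 40 N, if the wrist force passes 120 N, or if a joint passes its speed limit or range.

### The arm

A 7-joint arm with a two-finger parallel gripper is mounted at the origin on the work surface. World frame = base frame: x ahead of the robot, y to its left, z up, the work surface at z = 0. Lengths are in m, angles in rad, forces in N, time in s.
With the tool pointing down it reaches from about 0.425 to 0.95 m from the base axis. Payload 4.7 kg.
Tool frame: the origin (TCP) lies midway between the tips of the shut fingers; the grasp point (between the pads) lies arm.grip_depth behind it (arm.grip_depth is the distance from the TCP to the grasp point, in m); z points along the fingers, y is the line along which they close (so a half turn about z gives the same grasp; the last joint's range is limited). The gripper opens to 87 mm and grips with 3 to 60 N. Pads are 19 mm wide; open, the fingers measure 117 mm over their backs; the gripper's body (75 mm by 190 mm) begins 51 mm behind the grasp point.
Start: joints at [1.154, 0.469, -0.049, 1.532, 0.024, 1.141, -0.082], TCP at [0.255, -0.625, 0.223] pointing down, gripper open.
Joint ranges: [-2.59, 2.59], [-0.33, 1.99], [-1.39, 1.29], [0.1, 2.45], [-1.04, 4.18], [0.21, 1.99], [-2.66, 2.66]. Speed limits (rad/s): [2.57, 2.57, 3.14, 3.14, 3.14, 3.14, 3.14].

### API

Orientations are given as a unit quaternion [x, y, z, w].
In Python, from rig import arm, eyes gives the robot as it stands.
- The arm moves only by the tool carry_out, never from a script. Its argument "plan" is a list of rows, each an object of numbers: "gripper": the gripper's target within -1 to 1 (fully open at 1, half-way at 0, shut at -1); "tx", "ty", "tz": the shift along the tool's x, y, z in cm; "wx", "wy", "wz": the turn, a rotation vector about the tool's x, y, z in rad. In form: [{"gripper": .., "tx": .., "ty": .., "tz": .., "wx": .., "wy": .., "wz": ..}, ...]. A call has 1 to 5 rows; each row shifts and turns the commanded pose from where the row before left it, along the tool's axes as they then stand; what a row does not reach is not made up. A row lasts 1/8 s, in which the tool goes at most 62.5 mm and 10.7 degrees, less where a joint would pass 70% of its speed; a pose out of reach is approached as far as the arm can. A call with a gripper value outside its range is refused whole. The fingers move at their own pace and stop on an object; the grip force is fixed at half the most. Time passes only in rows, so rows that do not move let the fingers close. It gives the time, the measured TCP pose, the force, the opening and the grip force at its end, in the units of the state.
- arm.sense(): the state, without advancing time (a new reading comes with each control period).
- eyes.grab_frame(name): name is "scene" or "top" or "wrist"; returns the picture (384x512x3 uint8, blue, green, red); there is no depth.
- eyes.camera_info(name): a dict with "vertical_fov" (degrees; the focal length in pixels is half the picture's height over the tangent of half this angle, whatever the lens; pixels are square), "cx", "cy" (the principal point, pixels), "k1" (the pictures are not rectified: a ray, as slopes to the right and down, at radius r is drawn at 1 + k1 r^2 times it, then the intrinsics apply), "rvec" (rotation vector, rad) and "tvec" (3), from world to camera coordinates, as OpenCV has them; the wrist camera has in their place "T_tool_cam" (4x4, takes a point from camera to tool coordinates, whose origin is the TCP and whose axes are the flange's). Camera axes: x right, y down, z forward; pixel columns grow to the right and rows downward; lengths in m; the calibration is good to about 2 mm. A picture is of the moment at which its call begins: read the wrist's pose just before it. camera_info takes no time and is no camera call.
- arm.close_job(): hands the job in; it is judged then, once.
The state is a dict: "time": time; "q": joint angles; "joint_velocities": joint speeds; "joint_torque": joint torques, N m; "tcp_pos": TCP position; "tool_rot": TCP orientation; "force": force on the tool from outside, world axes, zero at the start; "ft_torque": the same for the moment, N m; "finger_gap": finger opening in m; "grip_force": force on a finger pad.
Only numpy, scipy, OpenCV 4.12 (cv2) and the standard library are available. Lean on these libraries where they do the work, as an engineer would, in place of code of your own. Each camera call takes 0.05 s, during which the arm holds its last target. There are 200 camera calls.

## Working session

There is one attempt and no reset: what is moved stays moved. The work goes in short steps, Python scripts to look and compute and a tool call to move; the robot and the scene stay as the last step left them, time stands still between calls to the robot, and variables do not carry over. Pictures are saved under pics/ and viewed, at most 10 in all, crops included, and the job is handed in when it is done.

Besides the shell and the picture viewer there is one more tool, called by a JSON object that holds its "api" and its "payload", one argument or row to a line. carry_out: Moves the arm, as the interface text tells. Its arguments: {"type":"object","properties":{"plan":{"type":"array","items":{"type":"object","properties":{"gripper":{"type":"number"},"tx":{"type":"number"},"ty":{"type":"number"},"tz":{"type":"number"},"wx":{"type":"number"},"wy":{"type":"number"},"wz":{"type":"number"}}}}},"required":["plan"]}

```bash
mkdir -p pics; python3 - <<'E'
from rig import arm, eyes
import cv2
s=arm.sense();print(s['time'],s['tcp_pos'],s['tool_rot'],s['finger_gap'],arm.grip_depth)
for n in('scene','top'):
    cv2.imwrite(f'pics/{n}0.png',eyes.grab_frame(n));print(n,eyes.camera_info(n))
print(eyes.camera_info('wrist'))
E
```

```text
0.0 [ 0.25506022 -0.62434528  0.22151945] [ 9.81256413e-01  1.92704351e-01 -2.11551350e-04 -9.16438687e-04] 0.08722068567068071 0.0187
scene {'vertical_fov': 47.758290070996054, 'cx': 251.69575770947458, 'cy': 195.85657172006543, 'k1': 0.04072372238294142, 'rvec': array([ 0.78289253,  2.62773053, -1.01658954]), 'tvec': array([ 0.50450531, -0.23837612,  1.36386447])}
top {'vertical_fov': 55.81137894441502, 'cx': 255.75456208242943, 'cy': 196.48683660650102, 'k1': 0.04025815191263952, 'rvec': array([ 2.16806485, -2.11761805,  0.18742068]), 'tvec': array([0.03591316, 0.61952263, 0.77799737])}
{'vertical_fov': 59.23925635034136, 'cx': 258.5187835181158, 'cy': 196.45368198650635, 'k1': -0.10100594341477054, 'T_tool_cam': array([[ 1.31163311e-03, -9.52862445e-01, -3.03399804e-01,
         8.36441210e-02],
       [ 9.99998520e-01,  9.12109830e-04,  1.45852425e-03,
         1.64178415e-04],
       [-1.11303904e-03, -3.03401268e-01,  9.52862231e-01,
        -1.62212226e-01],
       [ 0.00000000e+00,  0.00000000e+00,  0.00000000e+00,
         1.00000000e+00]])}
```

View pics/top0.png

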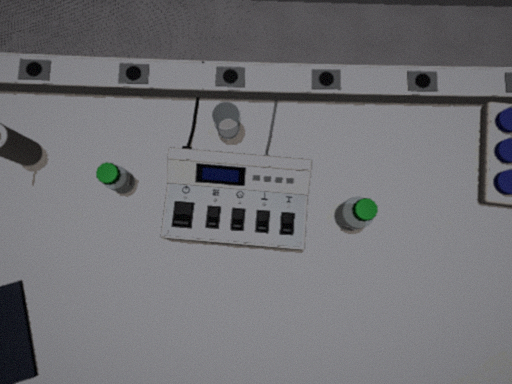

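View pics/scene0.png

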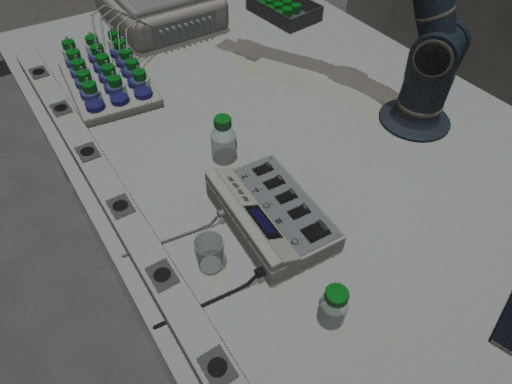

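The top view shows the console at columns 163–310, rows 148–248. The rockers sit near (183,214), (213,216), (238,218), (263,221) and (287,223). Bottles are near (115,178) and (358,212), and the beaker near (228,120). The scene view agrees.

```bash
cat > h.py <<'E'
import numpy as np, cv2
from scipy.spatial.transform import Rotation as R
from rig import arm, eyes
def cam(n,s=None):
    c=eyes.camera_info(n); f=192/np.tan(np.radians(c['vertical_fov'])/2)
    K=np.array([[f,0,c['cx']],[0,f,c['cy']],[0,0,1]]);d=np.array([c['k1'],0,0,0,0.])
    if n=='wrist':
        T=np.eye(4);T[:3,:3]=R.from_quat(s['tool_rot']).as_matrix();T[:3,3]=s['tcp_pos']
        T=T@c['T_tool_cam'];return K,d,T[:3,:3],T[:3,3]
    Rm=R.from_rotvec(c['rvec']).as_matrix();return K,d,Rm.T,-Rm.T@c['tvec']
def onplane(C,px,z):
    K,d,Rw,o=C;u=cv2.undistortPoints(np.float64(px).reshape(-1,1,2),K,d).reshape(-1,2)
    r=np.c_[u,np.ones(len(u))]@Rw.T;return o+r*((z-o[2])/r[:,2])[:,None]
def project(C,P):
    K,d,Rw,o=C;Rc=Rw.T;return cv2.projectPoints(np.float64(P).reshape(-1,1,3),cv2.Rodrigues(Rc)[0],-Rc@o,K,d)[0].reshape(-1,2)
def darks(im,box,th,amin):
    x0,y0,x1,y1=box;m=np.zeros(im.shape[:2],np.uint8)
    m[y0:y1,x0:x1]=(im[y0:y1,x0:x1].max(2)<th)*255
    n,l,st,ce=cv2.connectedComponentsWithStats(m)
    return [(ce[i],st[i]) for i in range(1,n) if st[i][4]>=amin]
YS=np.array([.115,.048,-.007,-.062,-.117])
def fit(P): # P rocker centres left->right
    L=np.c_[np.full(5,-.045),YS];a,b=L-L.mean(0),P[:,:2]-P[:,:2].mean(0)
    th=np.arctan2((a[:,0]*b[:,1]-a[:,1]*b[:,0]).sum(),(a*b).sum())
    M=np.array([[np.cos(th),-np.sin(th)],[np.sin(th),np.cos(th)]])
    o=P[:,:2].mean(0)-M@L.mean(0);return o,th,M,np.abs(L@M.T+o-P[:,:2]).max()
E
python3 - <<'E'
from h import *
for n,box in(('top',(165,195,305,240)),('scene',(245,155,335,245))):
    im=cv2.imread(f'pics/{n}0.png');B=darks(im,box,60,60)
    for c,st in B:print(n,c.round(1),st)
    if n=='scene': B=[b for b in B if b[1][4]<700 and not (245<b[0][0]<275 and b[0][1]>205)]
    B.sort(key=lambda b:b[0][0]*(1 if n=='top' else -1))
    if len(B)==5:
        P=onplane(cam(n),[b[0] for b in B],.071);print(P.round(4));o,th,M,e=fit(P);print('fit',o,th,e)
C=cam('top');im=cv2.imread('pics/top0.png');hsv=cv2.cvtColor(im,cv2.COLOR_BGR2HSV)
g=((hsv[...,0]>45)&(hsv[...,0]<80)&(hsv[...,1]>150)).astype(np.uint8)
n,l,st,ce=cv2.connectedComponentsWithStats(g)
for i in range(1,n):
    if st[i][4]>60:print('cap',ce[i],onplane(C,ce[i],.14)[0].round(3),onplane(C,ce[i],.105)[0].round(3))
E
```

```text
top [182.7 214.3] [172 202  22  26 480]
top [212.8 216.8] [206 206  15  22 266]
top [237.3 218.8] [231 208  14  22 263]
top [262.3 221. ] [256 211  14  22 266]
top [287.  223.2] [280 213  15  22 277]
[[ 0.5714  0.2103  0.071 ]
 [ 0.5674  0.1442  0.071 ]
 [ 0.5643  0.0901  0.071 ]
 [ 0.5607  0.035   0.071 ]
 [ 0.5572 -0.0193  0.071 ]]
fit [0.60941582 0.09388226] -0.061567129217253116 0.0011595350640449253
scene [262.6 169.1] [253 163  21  13 136]
scene [273.7 182.6] [264 176  21  13 145]
scene [285.7 196.8] [276 190  22  14 160]
scene [263.2 222.8] [245 205  37  34 256]
scene [298.3 211.8] [288 205  23  14 174]
scene [314.7 231.9] [301 222  30  21 338]
[[ 0.5799  0.2175  0.071 ]
 [ 0.5746  0.1507  0.071 ]
 [ 0.5709  0.0966  0.071 ]
 [ 0.5677  0.0421  0.071 ]
 [ 0.5639 -0.0123  0.071 ]]
fit [0.61661814 0.10042537] -0.06856123412858656 0.0008951491690993851
cap [107.69774011 173.21751412] [0.644 0.353 0.14 ] [0.652 0.367 0.105]
cap [364.57253886 209.29015544] [ 0.583 -0.169  0.14 ] [ 0.588 -0.18   0.105]
```

```bash
cat >> h.py <<'E'
def moves(target,yaw,n,m=5):
    """rows to reach TCP target, tool-x heading yaw, tool down, over n rows; print first m"""
    s=arm.sense();r0=R.from_quat(s['tool_rot']);x=r0.as_matrix()[:,0];y0=np.arctan2(x[1],x[0])
    rt=R.from_matrix(np.array([[np.cos(yaw),np.sin(yaw),0],[np.sin(yaw),-np.cos(yaw),0],[0,0,-1]]))
    dv=(r0.inv()*rt).as_rotvec()/n;d=(np.array(target)-s['tcp_pos'])/n*100
    r=r0
    print('t',s['time'],'yaw',y0.round(3),'pos',s['tcp_pos'].round(4),'F',s['force'].round(1),'q',s['q'].round(2))
    for i in range(min(n,m)):
        print('t',r.inv().apply(d).round(2),'w',dv.round(3));r=r*R.from_rotvec(dv)
E
python3 -c "
from h import *
moves([.54,.09,.24],np.pi-.065,16)"
```

```text
t 0.1 yaw 0.388 pos [ 0.255  -0.6244  0.2216] F [ 0.2 -0.7 -0.2] q [ 1.15  0.47 -0.05  1.53  0.02  1.14 -0.08]
t [ 3.34 -3.46 -0.11] w [-0.    -0.    -0.168]
t [ 3.87 -2.85 -0.11] w [-0.    -0.    -0.168]
t [ 4.29 -2.17 -0.11] w [-0.    -0.    -0.168]
t [ 4.59 -1.42 -0.11] w [-0.    -0.    -0.168]
t [ 4.77 -0.63 -0.11] w [-0.    -0.    -0.168]
```

{"api": "carry_out", "payload": {
  "plan": [
    {"gripper": -1, "tx": 3.3, "ty": -3.5, "tz": -0.2, "wx": 0, "wy": 0, "wz": -0.168},
    {"gripper": -1, "tx": 3.9, "ty": -2.8, "tz": -0.2, "wx": 0, "wy": 0, "wz": -0.168},
    {"gripper": -1, "tx": 4.3, "ty": -2.2, "tz": -0.2, "wx": 0, "wy": 0, "wz": -0.168},
    {"gripper": -1, "tx": 4.6, "ty": -1.4, "tz": -0.2, "wx": 0, "wy": 0, "wz": -0.168},
    {"gripper": -1, "tx": 4.8, "ty": -0.6, "tz": -0.2, "wx": 0, "wy": 0, "wz": -0.168}
  ]
}}

```text
time: 0.72
tcp_pos: [0.3451, -0.3996, 0.2323]
tool_rot: [0.816, 0.578, -0.0, -0.0]
force: [0.2, -0.1, 0.9]
finger_gap: 0.045
grip_force: 0.0
```

```bash
python3 -c "
from h import *
moves([.54,.09,.24],np.pi-.065,11)"
```

```text
t 0.725 yaw 1.233 pos [ 0.3451 -0.3996  0.2323] F [ 0.2 -0.1  0.9] q [ 1.04  0.24 -0.31  1.85  0.08  1.06  0.36]
t [ 4.79  0.2  -0.07] w [-0.    -0.    -0.168]
t [ 4.69  0.99 -0.07] w [-0.    -0.    -0.168]
t [ 4.45  1.76 -0.07] w [-0.    -0.    -0.168]
t [ 4.1   2.48 -0.07] w [-0.    -0.    -0.168]
t [ 3.63  3.13 -0.07] w [-0.    -0.    -0.168]
```

{"api": "carry_out", "payload": {
  "plan": [
    {"gripper": -1, "tx": 4.8, "ty": 0.2, "tz": -0.1, "wx": 0, "wy": 0, "wz": -0.168},
    {"gripper": -1, "tx": 4.7, "ty": 1.0, "tz": -0.1, "wx": 0, "wy": 0, "wz": -0.168},
    {"gripper": -1, "tx": 4.5, "ty": 1.8, "tz": -0.1, "wx": 0, "wy": 0, "wz": -0.168},
    {"gripper": -1, "tx": 4.1, "ty": 2.5, "tz": -0.1, "wx": 0, "wy": 0, "wz": -0.168},
    {"gripper": -1, "tx": 3.6, "ty": 3.1, "tz": -0.1, "wx": 0, "wy": 0, "wz": -0.168}
  ]
}}

```text
time: 1.35
tcp_pos: [0.4352, -0.1772, 0.2375]
tool_rot: [0.509, 0.861, -0.0, -0.0]
force: [0.7, 0.2, 0.5]
finger_gap: 0.0014
grip_force: 0.0
```

```bash
python3 -c "
from h import *
moves([.54,.09,.24],np.pi-.065,6)"
```

```text
t 1.35 yaw 2.073 pos [ 0.4352 -0.1772  0.2375] F [0.7 0.2 0.5] q [ 0.82  0.16 -0.58  1.96  0.1   1.05  0.7 ]
t [ 3.06  3.68 -0.04] w [-0.    -0.    -0.167]
t [ 2.41  4.13 -0.04] w [-0.    -0.    -0.167]
t [ 1.69  4.48 -0.04] w [-0.    -0.    -0.167]
t [ 0.92  4.7  -0.04] w [-0.    -0.    -0.167]
t [ 0.12  4.78 -0.04] w [-0.    -0.    -0.167]
```

{"api": "carry_out", "payload": {
  "plan": [
    {"gripper": -1, "tx": 3.1, "ty": 3.7, "tz": 0, "wx": 0, "wy": 0, "wz": -0.167},
    {"gripper": -1, "tx": 2.4, "ty": 4.1, "tz": 0, "wx": 0, "wy": 0, "wz": -0.167},
    {"gripper": -1, "tx": 1.7, "ty": 4.5, "tz": 0, "wx": 0, "wy": 0, "wz": -0.167},
    {"gripper": -1, "tx": 0.9, "ty": 4.7, "tz": 0, "wx": 0, "wy": 0, "wz": -0.167},
    {"gripper": -1, "tx": 0.1, "ty": 4.8, "tz": 0, "wx": 0, "wy": 0, "wz": -0.167}
  ]
}}

```text
time: 1.98
tcp_pos: [0.5242, 0.045, 0.2373]
tool_rot: [0.117, 0.993, -0.0, -0.0]
force: [0.7, -0.3, 0.0]
finger_gap: 0.0003
grip_force: 0.0
```

```bash
python3 -c "
from h import *
moves([.54,.09,.24],np.pi-.065,2)"
```

```text
t 1.975 yaw 2.908 pos [0.5242 0.045  0.2373] F [ 0.7 -0.3  0. ] q [ 0.5   0.31 -0.82  1.83  0.26  1.11  0.93]
t [-0.25  2.37 -0.13] w [-0.    -0.    -0.084]
t [-0.45  2.34 -0.13] w [-0.    -0.    -0.084]
```

{"api": "carry_out", "payload": {
  "plan": [
    {"gripper": -1, "tx": -0.2, "ty": 2.4, "tz": 0, "wx": 0, "wy": 0, "wz": -0.084},
    {"gripper": -1, "tx": -0.4, "ty": 2.3, "tz": 0, "wx": 0, "wy": 0, "wz": -0.084},
    {"gripper": -1, "tx": 0, "ty": 0, "tz": 0, "wx": 0, "wy": 0, "wz": 0}
  ]
}}

```text
time: 2.35
tcp_pos: [0.5391, 0.0898, 0.2374]
tool_rot: [0.034, 0.999, 0.0, -0.0]
force: [0.4, -1.6, -0.5]
finger_gap: 0.0007
grip_force: 0.0
```

```bash
python3 - <<'E'
from h import *
s=arm.sense();im=eyes.grab_frame('wrist');cv2.imwrite('pics/w1.png',im)
print(s['tcp_pos'],s['tool_rot'],s['q'].round(2))
C=cam('wrist',s)
M=np.array([[np.cos(-.065),-np.sin(-.065)],[np.sin(-.065),np.cos(-.065)]])
P=np.c_[np.c_[np.full(5,-.045),YS]@M.T+[.613,.097],np.full(5,.071)];print(project(C,P).round(0))
E
```

```text
[0.53905072 0.08979131 0.23737919] [ 3.44971533e-02  9.99404736e-01  2.20251588e-04 -2.67575964e-04] [ 0.43  0.36 -0.86  1.79  0.3   1.13  0.98]
[[381. 203.]
 [317. 204.]
 [264. 204.]
 [210. 204.]
 [158. 204.]]
```

View pics/w1.png

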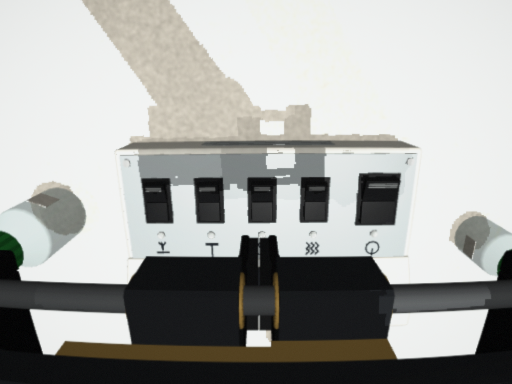

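The wrist view shows main at (379,200), heater (315,200), pump (262,200), stirrer (209,200) and drain (157,201). The near ends are up-image, and the console's front edge is near row 150.

```bash
python3 - <<'E'
from h import *
s=arm.sense();im=cv2.imread('pics/w1.png');C=cam('wrist',s)
B=darks(im,(135,165,405,228),45,200);B.sort(key=lambda b:-b[0][0])
c=[]
for ce,st in B:
    x,y,w,h,_=st;c.append((x+w/2-.5,y+h/2-.5));print(ce.round(1),st)
P=onplane(C,c,.069);print(P.round(4));o,th,M,e=fit(P);print(o,th,e)
# extents of pump along x
for x,y,w,h,_ in [b[1] for b in B]:
    print(onplane(C,[(x+w/2,y),(x+w/2,y+h)],.069)[:,0].round(4), onplane(C,[(x,y+h/2),(x+w,y+h/2)],.069)[:,1].round(4))
# top edge of deck & grey profile
g=cv2.cvtColor(im,cv2.COLOR_BGR2GRAY)
print(g[135:180,236])
E
```

```text
[378.1 195.8] [ 356  174   44   50 1204]
[313.4 191. ] [301 177  27  44 568]
[260.9 192.2] [248 178  28  44 616]
[209.1 194.8] [195 178  28  44 719]
[157.4 200.4] [ 142  179   30   43 1031]
[[ 0.5707  0.2095  0.069 ]
 [ 0.5661  0.143   0.069 ]
 [ 0.5634  0.089   0.069 ]
 [ 0.5596  0.0344  0.069 ]
 [ 0.5564 -0.02    0.069 ]]
[0.60843123 0.0930133 ] -0.06181521401333233 0.0010518453587718413
[0.5444 0.5995] [0.1868 0.2337]
[0.5433 0.591 ] [0.1296 0.1575]
[0.5407 0.5883] [0.0751 0.1038]
[0.5369 0.5845] [0.0204 0.0494]
[0.5341 0.5808] [-0.0355 -0.0037]
[202 189 184 182 178 161 102  75  72  74  94 105 117 150 164 168 170 169
 147 122 128 130 130 129 128 129 130 129 130 129 129 129 129 127 130 129
 128 128 128 128 128 129 128 127 127]
```

```bash
python3 - <<'E'
import cv2
im=cv2.imread('pics/w1.png')
cv2.imwrite('pics/w1c.png',cv2.resize(im[135:235,230:415],None,fx=4,fy=4,interpolation=cv2.INTER_CUBIC))
E
```

```text
(no output)
```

View pics/w1c.png

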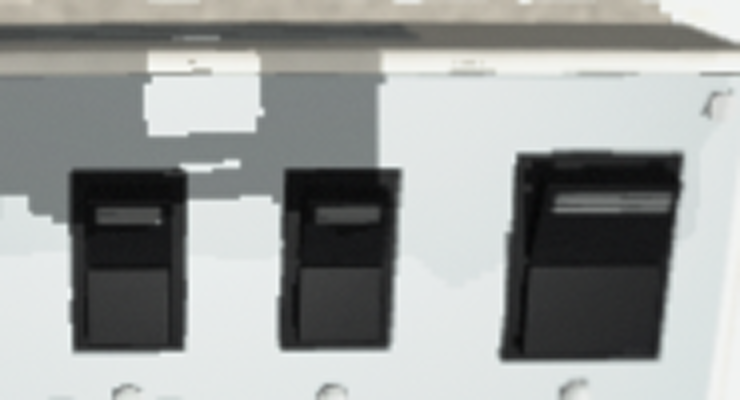

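The outer dark outline is the frame, and its 48 mm length fits. Its top is at z=66 mm, so the console origin is about (0.6095, 0.0933) with a yaw of -0.062. That agrees with the top view. Next I move over the main rocker.

```bash
python3 -c "
from h import *
moves([.5497,.2121,.09],np.pi-.062,4)"
```

```text
t 2.4 yaw 3.07 pos [0.5389 0.0883 0.2372] F [-0.  -0.3  1.2] q [ 0.43  0.36 -0.86  1.79  0.3   1.13  0.98]
t [-0.05  3.11  3.68] w [-0.    -0.    -0.002]
t [-0.06  3.11  3.68] w [-0.    -0.    -0.002]
t [-0.06  3.11  3.68] w [-0.    -0.    -0.002]
t [-0.07  3.11  3.68] w [-0.    -0.    -0.002]
```

{"api": "carry_out", "payload": {
  "plan": [
    {"gripper": -1, "tx": -0.06, "ty": 3.1, "tz": 3.5, "wx": 0, "wy": 0, "wz": 0},
    {"gripper": -1, "tx": -0.06, "ty": 3.1, "tz": 3.5, "wx": 0, "wy": 0, "wz": 0},
    {"gripper": -1, "tx": -0.06, "ty": 3.1, "tz": 3.5, "wx": 0, "wy": 0, "wz": 0},
    {"gripper": -1, "tx": -0.06, "ty": 3.0, "tz": 3.5, "wx": 0, "wy": 0, "wz": -0.01},
    {"gripper": -1, "tx": 0, "ty": 0, "tz": 0, "wx": 0, "wy": 0, "wz": 0}
  ]
}}

```text
time: 3.02
tcp_pos: [0.5484, 0.211, 0.095]
tool_rot: [0.03, 1.0, -0.001, -0.002]
force: [0.0, -1.1, 0.3]
finger_gap: 0.0006
grip_force: 0.0
```

```bash
python3 - <<'E'
from h import *
moves([.5497,.2121,.09],np.pi-.062,1)
im=eyes.grab_frame('wrist');cv2.imwrite('pics/w2.png',im)
E
```

```text
t 3.025 yaw 3.082 pos [0.5484 0.211  0.095 ] F [ 0.  -1.1  0.3] q [ 0.11  0.59 -0.76  1.83  0.5   0.93  0.64]
t [-0.13  0.12  0.5 ] w [-0.002 -0.005  0.002]
```

View pics/w2.png

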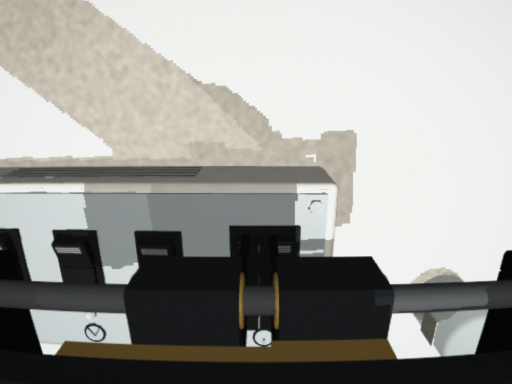

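The fingertips are over the near end of the main rocker (frame at columns 230–300, fingers at about 259). I'm descending gently.

{"api": "carry_out", "payload": {
  "plan": [
    {"gripper": -1, "tx": -0.05, "ty": 0.1, "tz": 0.8, "wx": 0, "wy": 0, "wz": 0},
    {"gripper": -1, "tx": 0, "ty": 0.1, "tz": 0.8, "wx": 0, "wy": 0, "wz": 0},
    {"gripper": -1, "tx": 0, "ty": 0, "tz": 0.2, "wx": 0, "wy": 0, "wz": 0},
    {"gripper": -1, "tx": 0, "ty": 0, "tz": 0.15, "wx": 0, "wy": 0, "wz": 0}
  ]
}}

```text
time: 3.58
tcp_pos: [0.551, 0.2129, 0.0782]
tool_rot: [0.031, 1.0, -0.0, 0.0]
force: [0.4, -0.7, 0.2]
finger_gap: 0.0005
grip_force: 0.0
```

{"api": "carry_out", "payload": {
  "plan": [
    {"gripper": -1, "tx": 0, "ty": 0, "tz": 0.15, "wx": 0, "wy": 0, "wz": 0},
    {"gripper": -1, "tx": 0, "ty": 0, "tz": 0.1, "wx": 0, "wy": 0, "wz": 0}
  ]
}}

```text
time: 3.82
tcp_pos: [0.5506, 0.2132, 0.0758]
tool_rot: [0.03, 1.0, -0.0, -0.0]
force: [-1.3, -1.3, 2.2]
finger_gap: 0.0007
grip_force: 1.2
```

{"api": "carry_out", "payload": {
  "plan": [
    {"gripper": -1, "tx": 0, "ty": 0, "tz": 0.15, "wx": 0, "wy": 0, "wz": 0},
    {"gripper": -1, "tx": 0, "ty": 0, "tz": 0, "wx": 0, "wy": 0, "wz": 0}
  ]
}}

```text
time: 4.08
tcp_pos: [0.5509, 0.2134, 0.0738]
tool_rot: [0.03, 1.0, 0.0, 0.0]
force: [0.2, 0.5, -0.5]
finger_gap: 0.0003
grip_force: 0.0
```

{"api": "carry_out", "payload": {
  "plan": [
    {"gripper": -1, "tx": 0, "ty": 0, "tz": 0.1, "wx": 0, "wy": 0, "wz": 0},
    {"gripper": -1, "tx": 0, "ty": 0, "tz": 0, "wx": 0, "wy": 0, "wz": 0}
  ]
}}

```text
time: 4.32
tcp_pos: [0.5509, 0.2133, 0.0729]
tool_rot: [0.03, 1.0, 0.0, 0.0]
force: [-0.3, 0.9, 1.4]
finger_gap: 0.0004
grip_force: 0.0
```

{"api": "carry_out", "payload": {
  "plan": [
    {"gripper": -1, "tx": 0, "ty": 0, "tz": 0.1, "wx": 0, "wy": 0, "wz": 0},
    {"gripper": -1, "tx": 0, "ty": 0, "tz": 0, "wx": 0, "wy": 0, "wz": 0}
  ]
}}

```text
time: 4.58
tcp_pos: [0.5508, 0.2132, 0.072]
tool_rot: [0.03, 1.0, -0.0, -0.0]
force: [0.3, 0.3, 0.7]
finger_gap: 0.0007
grip_force: 0.0
```

{"api": "carry_out", "payload": {
  "plan": [
    {"gripper": -1, "tx": 0, "ty": 0, "tz": 0.1, "wx": 0, "wy": 0, "wz": 0},
    {"gripper": -1, "tx": 0, "ty": 0, "tz": 0, "wx": 0, "wy": 0, "wz": 0}
  ]
}}

```text
time: 4.82
tcp_pos: [0.5509, 0.2134, 0.0711]
tool_rot: [0.03, 1.0, -0.0, 0.0]
force: [-0.1, 0.8, -0.1]
finger_gap: 0.0002
grip_force: 0.3
```

```bash
python3 - <<'E'
from h import *
print(arm.sense()['force'])
im=eyes.grab_frame('wrist');sc=eyes.grab_frame('scene')
a=cv2.resize(sc[150:250,240:350],(550,500),interpolation=cv2.INTER_CUBIC)
cv2.imwrite('pics/s3.png',a);cv2.imwrite('pics/w3.png',im)
E
```

```text
[-0.14787144  0.79013076 -0.06547909]
```

View pics/w3.png

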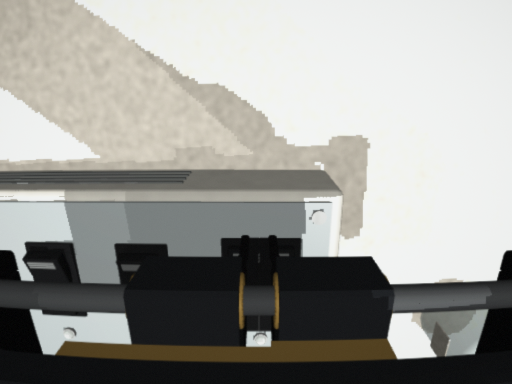

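{"api": "carry_out", "payload": {
  "plan": [
    {"gripper": -1, "tx": 0, "ty": 0, "tz": 0.1, "wx": 0, "wy": 0, "wz": 0},
    {"gripper": -1, "tx": 0, "ty": 0, "tz": 0, "wx": 0, "wy": 0, "wz": 0}
  ]
}}

```text
time: 5.18
tcp_pos: [0.5509, 0.2134, 0.0708]
tool_rot: [0.03, 1.0, -0.0, 0.0]
force: [-1.3, -0.7, 5.4]
finger_gap: 0.0002
grip_force: 2.9
```

{"api": "carry_out", "payload": {
  "plan": [
    {"gripper": -1, "tx": 0, "ty": 0, "tz": 0.1, "wx": 0, "wy": 0, "wz": 0},
    {"gripper": -1, "tx": 0, "ty": 0, "tz": 0, "wx": 0, "wy": 0, "wz": 0}
  ]
}}

```text
time: 5.42
tcp_pos: [0.551, 0.2134, 0.0702]
tool_rot: [0.03, 1.0, -0.0, 0.0]
force: [-2.2, -0.9, 8.5]
finger_gap: 0.0002
grip_force: 4.5
```

The force rose at z≈70.7 mm, which matches the height of the on position, so main has snapped over. I lift and go to the pump.

{"api": "carry_out", "payload": {
  "plan": [
    {"gripper": -1, "tx": 0, "ty": 0, "tz": -3.0, "wx": 0, "wy": 0, "wz": 0},
    {"gripper": -1, "tx": 0, "ty": -5.0, "tz": 0, "wx": 0, "wy": 0, "wz": 0},
    {"gripper": -1, "tx": 0, "ty": -5.0, "tz": 0, "wx": 0, "wy": 0, "wz": 0},
    {"gripper": -1, "tx": 0, "ty": -2.3, "tz": 0, "wx": 0, "wy": 0, "wz": 0},
    {"gripper": -1, "tx": 0, "ty": 0, "tz": 0, "wx": 0, "wy": 0, "wz": 0}
  ]
}}

```text
time: 6.05
tcp_pos: [0.5434, 0.0881, 0.0987]
tool_rot: [0.032, 0.999, -0.001, -0.0]
force: [-0.7, 0.3, 0.0]
finger_gap: 0.0003
grip_force: 0.0
```

```bash
python3 - <<'E'
from h import *
moves([.5452,.0902,.080],np.pi-.062,1)
im=eyes.grab_frame('wrist');cv2.imwrite('pics/w4.png',im)
E
```

```text
t 6.05 yaw 3.077 pos [0.5434 0.0881 0.0987] F [-0.7  0.3  0. ] q [ 0.35  0.53 -0.77  1.92  0.48  0.88  0.84]
t [-0.17  0.23  1.87] w [-0.001 -0.    -0.003]
```

View pics/w4.png

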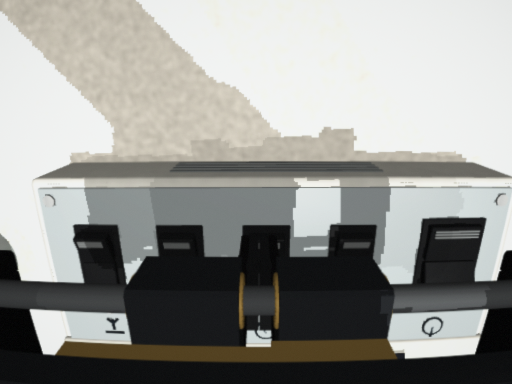

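Main's printed bar now sits closer to its frame edge, so it's on. The pump frame spans columns 243–290, with its centre about 7 px right of the fingers, so I correct by about +3.5 mm in y.

{"api": "carry_out", "payload": {
  "plan": [
    {"gripper": -1, "tx": -0.15, "ty": 0.35, "tz": 1.0, "wx": 0, "wy": 0, "wz": 0},
    {"gripper": -1, "tx": 0, "ty": 0, "tz": 0.9, "wx": 0, "wy": 0, "wz": 0},
    {"gripper": -1, "tx": 0, "ty": 0, "tz": 0, "wx": 0, "wy": 0, "wz": 0},
    {"gripper": -1, "tx": 0, "ty": 0, "tz": 0, "wx": 0, "wy": 0, "wz": 0}
  ]
}}

```text
time: 6.6
tcp_pos: [0.545, 0.0945, 0.0799]
tool_rot: [0.03, 1.0, 0.0, -0.0]
force: [-0.2, -0.2, 0.5]
finger_gap: 0.0007
grip_force: 0.0
```

```bash
python3 - <<'E'
from h import *
moves([.5452,.0902,.080],np.pi-.062,1)
im=eyes.grab_frame('wrist')
for ce,st in darks(im,(150,200,420,258),45,150):print(ce.round(1),st)
E
```

```text
t 6.6 yaw 3.082 pos [0.545  0.0945 0.0799] F [-0.2 -0.2  0.5] q [ 0.32  0.56 -0.76  1.93  0.5   0.85  0.81]
t [-0.05 -0.42 -0.01] w [ 0.    -0.     0.002]
[265.2 246.6] [ 150  235  226   23 3036]
```

```bash
python3 - <<'E'
from h import *
im=eyes.grab_frame('wrist').max(2)
for r in(234,236,238,240,243):
    m=np.diff((im[r]<45).astype(int));print(r,list(zip(np.where(m==1)[0]+1,np.where(m==-1)[0]+1)))
E
```

```text
234 [(np.int64(48), np.int64(93)), (np.int64(427), np.int64(493))]
236 [(np.int64(48), np.int64(94)), (np.int64(136), np.int64(186)), (np.int64(230), np.int64(281)), (np.int64(327), np.int64(376)), (np.int64(426), np.int64(493))]
238 [(np.int64(49), np.int64(95)), (np.int64(136), np.int64(186)), (np.int64(230), np.int64(282)), (np.int64(327), np.int64(376)), (np.int64(426), np.int64(492))]
240 [(np.int64(49), np.int64(95)), (np.int64(136), np.int64(186)), (np.int64(230), np.int64(282)), (np.int64(326), np.int64(376)), (np.int64(426), np.int64(492))]
243 [(np.int64(49), np.int64(96)), (np.int64(137), np.int64(186)), (np.int64(231), np.int64(282)), (np.int64(326), np.int64(376)), (np.int64(425), np.int64(441)), (np.int64(489), np.int64(491))]
```

{"api": "carry_out", "payload": {
  "plan": [
    {"gripper": -1, "tx": 0, "ty": -0.15, "tz": 0.3, "wx": 0, "wy": 0, "wz": 0},
    {"gripper": -1, "tx": 0, "ty": 0, "tz": 0.2, "wx": 0, "wy": 0, "wz": 0},
    {"gripper": -1, "tx": 0, "ty": 0, "tz": 0.1, "wx": 0, "wy": 0, "wz": 0},
    {"gripper": -1, "tx": 0, "ty": 0, "tz": 0.1, "wx": 0, "wy": 0, "wz": 0},
    {"gripper": -1, "tx": 0, "ty": 0, "tz": 0.1, "wx": 0, "wy": 0, "wz": 0}
  ]
}}

```text
time: 7.32
tcp_pos: [0.5451, 0.0924, 0.0719]
tool_rot: [0.03, 1.0, 0.0, 0.0]
force: [0.2, 0.1, -0.4]
finger_gap: 0.0005
grip_force: 0.0
```

{"api": "carry_out", "payload": {
  "plan": [
    {"gripper": -1, "tx": 0, "ty": 0, "tz": 0.1, "wx": 0, "wy": 0, "wz": 0},
    {"gripper": -1, "tx": 0, "ty": 0, "tz": 0, "wx": 0, "wy": 0, "wz": 0}
  ]
}}

```text
time: 7.58
tcp_pos: [0.545, 0.0924, 0.071]
tool_rot: [0.03, 1.0, 0.0, 0.0]
force: [-0.1, 0.7, 0.3]
finger_gap: 0.0005
grip_force: 0.0
```

{"api": "carry_out", "payload": {
  "plan": [
    {"gripper": -1, "tx": 0, "ty": 0, "tz": 0.1, "wx": 0, "wy": 0, "wz": 0},
    {"gripper": -1, "tx": 0, "ty": 0, "tz": 0, "wx": 0, "wy": 0, "wz": 0}
  ]
}}

```text
time: 7.82
tcp_pos: [0.5451, 0.0924, 0.0706]
tool_rot: [0.03, 1.0, -0.0, 0.0]
force: [-1.2, -0.8, 5.0]
finger_gap: 0.0004
grip_force: 2.4
```

{"api": "carry_out", "payload": {
  "plan": [
    {"gripper": -1, "tx": 0, "ty": 0, "tz": 0.08, "wx": 0, "wy": 0, "wz": 0},
    {"gripper": -1, "tx": 0, "ty": 0, "tz": -2.5, "wx": 0, "wy": 0, "wz": 0},
    {"gripper": -1, "tx": 0, "ty": 2.8, "tz": 0, "wx": 0, "wy": 0, "wz": 0},
    {"gripper": -1, "tx": 0, "ty": 2.7, "tz": 0, "wx": 0, "wy": 0, "wz": 0},
    {"gripper": -1, "tx": 0, "ty": 0, "tz": 0, "wx": 0, "wy": 0, "wz": 0}
  ]
}}

```text
time: 8.45
tcp_pos: [0.548, 0.1499, 0.0946]
tool_rot: [0.028, 1.0, 0.001, 0.0]
force: [0.5, -0.4, -1.0]
finger_gap: 0.0007
grip_force: 0.0
```

{"api": "carry_out", "payload": {
  "plan": [
    {"gripper": -1, "tx": 0, "ty": 0, "tz": 0, "wx": 0, "wy": 0, "wz": 0}
  ]
}}

```text
time: 8.57
tcp_pos: [0.5482, 0.1463, 0.0939]
tool_rot: [0.031, 1.0, -0.001, -0.0]
force: [-0.0, -1.2, 0.3]
finger_gap: 0.0006
grip_force: 0.0
```

```bash
python3 - <<'E'
from h import *
moves([.5486,.1475,.080],np.pi-.062,1)
im=eyes.grab_frame('wrist');cv2.imwrite('pics/w5.png',im);im=im.max(2)
for r in(228,232,236,240,243):
    m=np.diff((im[r]<45).astype(int));print(r,list(zip(np.where(m==1)[0]+1,np.where(m==-1)[0]+1)))
E
```

```text
t 8.575 yaw 3.08 pos [0.5482 0.1463 0.0939] F [-0.  -1.2  0.3] q [ 0.23  0.56 -0.76  1.88  0.49  0.9   0.74]
t [-0.03  0.13  1.39] w [-0.001 -0.     0.001]
228 [(np.int64(65), np.int64(29)), (np.int64(149), np.int64(109)), (np.int64(237), np.int64(196)), (np.int64(335), np.int64(285))]
232 [(np.int64(66), np.int64(30)), (np.int64(149), np.int64(110)), (np.int64(237), np.int64(196)), (np.int64(335), np.int64(285))]
236 [(np.int64(66), np.int64(31)), (np.int64(150), np.int64(110)), (np.int64(237), np.int64(196)), (np.int64(335), np.int64(285)), (np.int64(397), np.int64(348))]
240 [(np.int64(4), np.int64(32)), (np.int64(64), np.int64(111)), (np.int64(150), np.int64(157)), (np.int64(184), np.int64(196)), (np.int64(238), np.int64(285)), (np.int64(334), np.int64(347)), (np.int64(396), np.int64(401))]
243 [(np.int64(13), np.int64(32)), (np.int64(66), np.int64(67)), (np.int64(92), np.int64(111)), (np.int64(150), np.int64(158)), (np.int64(184), np.int64(197)), (np.int64(238), np.int64(285)), (np.int64(334), np.int64(401))]
```

View pics/w5.png

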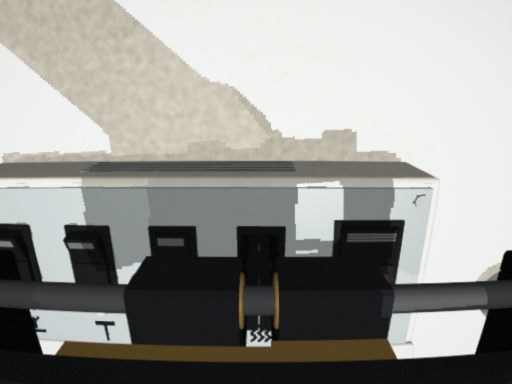

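Heater frame is at columns 237–285, centre 261, so +1.3 mm in y. The pump bar at (170,242) sits nearer its frame than the stirrer's bar does, so the pump is on.

{"api": "carry_out", "payload": {
  "plan": [
    {"gripper": -1, "tx": 0, "ty": 0.1, "tz": 0.9, "wx": 0, "wy": 0, "wz": 0},
    {"gripper": -1, "tx": 0, "ty": 0, "tz": 0.6, "wx": 0, "wy": 0, "wz": 0},
    {"gripper": -1, "tx": 0, "ty": 0, "tz": 0.3, "wx": 0, "wy": 0, "wz": 0},
    {"gripper": -1, "tx": 0, "ty": 0, "tz": 0.2, "wx": 0, "wy": 0, "wz": 0},
    {"gripper": -1, "tx": 0, "ty": 0, "tz": 0.1, "wx": 0, "wy": 0, "wz": 0}
  ]
}}

```text
time: 9.25
tcp_pos: [0.5486, 0.1484, 0.0731]
tool_rot: [0.03, 1.0, 0.0, 0.0]
force: [0.0, 0.6, -0.0]
finger_gap: 0.0005
grip_force: 0.0
```

{"api": "carry_out", "payload": {
  "plan": [
    {"gripper": -1, "tx": 0, "ty": 0, "tz": 0.1, "wx": 0, "wy": 0, "wz": 0},
    {"gripper": -1, "tx": 0, "ty": 0, "tz": 0, "wx": 0, "wy": 0, "wz": 0}
  ]
}}

```text
time: 9.5
tcp_pos: [0.5485, 0.1484, 0.0722]
tool_rot: [0.03, 1.0, 0.0, 0.0]
force: [0.6, -0.2, 0.0]
finger_gap: 0.0006
grip_force: 0.0
```

{"api": "carry_out", "payload": {
  "plan": [
    {"gripper": -1, "tx": 0, "ty": 0, "tz": 0.1, "wx": 0, "wy": 0, "wz": 0},
    {"gripper": -1, "tx": 0, "ty": 0, "tz": 0, "wx": 0, "wy": 0, "wz": 0}
  ]
}}

```text
time: 9.75
tcp_pos: [0.5484, 0.1483, 0.0712]
tool_rot: [0.03, 1.0, -0.0, 0.0]
force: [-0.3, -0.2, 0.0]
finger_gap: 0.0003
grip_force: 0.0
```

{"api": "carry_out", "payload": {
  "plan": [
    {"gripper": -1, "tx": 0, "ty": 0, "tz": 0.1, "wx": 0, "wy": 0, "wz": 0},
    {"gripper": -1, "tx": 0, "ty": 0, "tz": 0.1, "wx": 0, "wy": 0, "wz": 0}
  ]
}}

```text
time: 10.0
tcp_pos: [0.5485, 0.1484, 0.0701]
tool_rot: [0.03, 1.0, -0.0, 0.0]
force: [-2.6, -2.2, 9.0]
finger_gap: 0.0002
grip_force: 4.3
```

{"api": "carry_out", "payload": {
  "plan": [
    {"gripper": -1, "tx": 0, "ty": 0, "tz": -3, "wx": 0, "wy": 0, "wz": 0},
    {"gripper": -1, "tx": 0, "ty": 0, "tz": -5, "wx": 0, "wy": 0, "wz": 0},
    {"gripper": -1, "tx": 0, "ty": -2.5, "tz": -5, "wx": 0, "wy": 0, "wz": 0},
    {"gripper": -1, "tx": 0, "ty": -2.5, "tz": -3, "wx": 0, "wy": 0, "wz": 0},
    {"gripper": -1, "tx": 0, "ty": 0, "tz": 0, "wx": 0, "wy": 0, "wz": 0}
  ]
}}

```text
time: 10.62
tcp_pos: [0.5469, 0.0967, 0.2314]
tool_rot: [0.032, 0.999, -0.0, 0.002]
force: [0.6, -0.3, -0.6]
finger_gap: 0.0007
grip_force: 0.0
```

```bash
python3 - <<'E'
from h import *
im=eyes.grab_frame('wrist');t=eyes.grab_frame('top')
print(im.shape,arm.sense()['time'])
a=cv2.resize(im[150:250,120:420],(780,260),interpolation=cv2.INTER_CUBIC)
b=cv2.resize(t[90:260,90:390],(560,317),interpolation=cv2.INTER_CUBIC);b=cv2.copyMakeBorder(b,0,0,0,220,0)
cv2.imwrite('pics/end.png',np.vstack([a,b]))
E
```

```text
(384, 512, 3) 10.725
```

View pics/end.png

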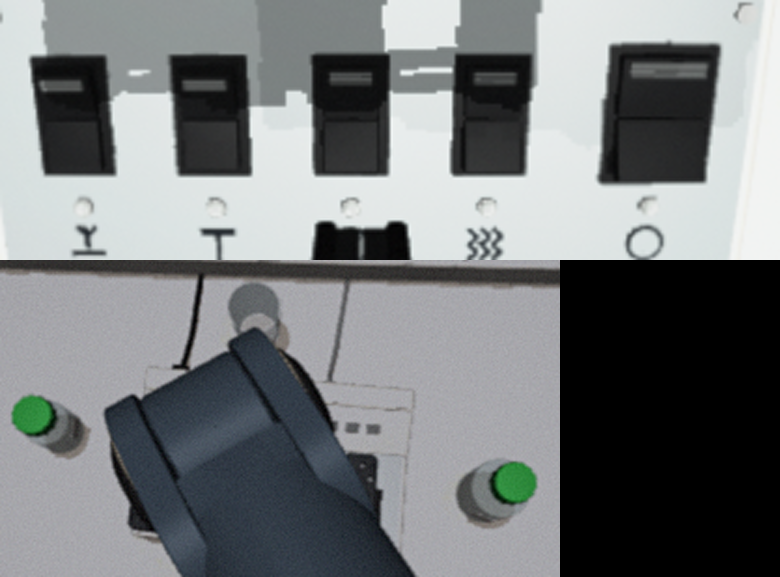

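The bars on main, heater and pump (right, then second and third from right) sit near the frame edge, so those three are on. Stirrer and drain still have theirs lower, so they're off. The glassware stands where it was and the arm is clear.

```bash
python3 -c "
from rig import arm
print(arm.close_job())"
```

```text
the job is handed in; nothing more can be done
None
```

I switched on main, then the pump, then the heater, with measured presses of about 9 N or less, and handed the job in after about 11 s. The last pictures showed all three on, stirrer and drain off, and the glassware where it was; no verdict came back.

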